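# Press a cradle batten home and weight it

## Task

One of the three battens on the wooden panel still stands proud of its two white clip blocks. Press it fully home in both blocks, level like its neighbours, and then stand the spare steel weight from the table upright on it, midway between the blocks and centred across its width. Leave the two finished battens with their weights, and the jar, undisturbed.

Things in the scene. Friction and masses are not known exactly. Their poses are not given: they have to be found in the camera images.
- batten: the proud batten: a loose light-wood strip 200 x 34 x 16 mm lying in the clips of its two white blocks. Origin at the centre of its underside, x along its length, y across, z up. Pressed home, its top stands 50 mm above the table (2 mm above the block tops, like the finished battens); before that it stands up to 10 mm higher and may lie slightly sloping.
- clip_near (a joint): how far the sliding clip in this batten's block nearer the robot has been pushed down, in m: 0 is fully up, 0.010 fully home. It slides stiffly (about 9 N pressed right over the block), stays where it is left and stops hard when home.
- clip_far (a joint): the same for the block farther from the robot.
- seat_near (a point): fixed point on the near block: centre of the batten's top there once it is home. Blocks are 40 mm along the batten, 70 mm across, tops 48 mm above the table; the two blocks' centres lie 130 mm apart.
- seat_far (a point): the same point on the far block.
- rack_mid (a point): fixed point midway between the two blocks where the batten's origin lies once it is home and centred (34 mm above the table); x along the batten, y across, z up.
- weight: the spare weight, standing on the table to the left of the panel: squat dark steel weight: round base 64 mm diameter and 30 mm tall, with a plain round grip 28 mm diameter and 28 mm tall on top (58 mm in all), about 0.75 kg. Origin at the centre of its underside, z up.
- weight_b: a weight like the spare one, on a finished batten (battens lie parallel, 125 mm apart); leave alone. Origin at the centre of its underside.
- weight_c: the same, on the other finished batten; leave alone.
- jar: closed glass jar of brass fixings, 60 mm diameter, 75 mm tall, standing near the spare weight; leave alone. Origin at the centre of its underside.

How it is judged:
On the way, in this order (a step that is already met when the one before it is completed fails the run):
1. the batten is pressed home in both blocks, without the weight on it (value of joint each of clip_near, clip_far above 0.0085 m and distance between batten and rack_mid below 0.015 m and angle between batten's own z axis and vertical below 0.04 rad), for 0.2 s.
2. the spare weight stands on the batten, midway between the blocks (x of weight in the frame of rack_mid between -0.02 and 0.02 m and y of weight in the frame of rack_mid between -0.012 and 0.012 m and z of weight in the frame of batten between 0.012 and 0.02 m and angle between weight's own z axis and vertical below 0.1 rad), for 0.2 s.
At the end, for the whole second after the job is handed in: Both clips are at least 8.5 mm down, the batten lies level (0.04 rad) within 15 mm of its home place, and the spare weight rests upright (0.1 rad) on it, released and still, within 20 mm along the batten and 12 mm across it of the point midway between the blocks (all of step 1 and all of step 2 and contact force between weight and batten above 2 N and linear speed of each of weight, batten below 0.02 m/s); the robot touches nothing.
It fails at once if a finished batten's weight is shifted more than 25 mm (distance of any of weight_b, weight_c from where it was at the start of the episode above 0.025 m).
It fails at once if the jar is shifted more than 40 mm or tipped over (distance of jar from where it was at the start of the episode above 0.04 m or angle between jar's own z axis and vertical above 0.5 rad).
It also fails if it takes over 56 s, if anything falls off the work surface, if the arm or the gripper's body presses on something with over 40 N, if the wrist force passes 120 N, or if a joint passes its speed limit or range.

## Robot

A 6-joint arm with a two-finger parallel gripper is mounted at the origin on the work surface. World frame = base frame: x ahead of the robot, y to its left, z up, the work surface at z = 0. Lengths are in m, angles in rad, forces in N, time in s.
With the tool pointing down it reaches from about 0.225 to 0.875 m from the base axis. Payload 3.4 kg.
Tool frame: the origin (TCP) lies midway between the tips of the shut fingers; the grasp point (between the pads) lies 19 mm behind it (manip.grasp_offset is the distance from the TCP to the grasp point, in m); x points along the fingers, y is the direction in which the jaws open and shut, and the axes are right-handed (so a half turn about x gives the same grasp; the last joint's range is limited). The gripper opens to 85 mm and grips with 20 to 120 N. Pads are 22 mm wide; open, the fingers measure 114 mm over their backs; the gripper's body (76 mm by 85 mm) begins 54 mm behind the grasp point. The pads swing forward as they close: fully open they stand 13 mm farther back than shut.
Start: joints at [1.164, 0.276, 1.505, -0, 1.361, -0.121], TCP at [0.162, 0.552, 0.231] pointing down, gripper open.
Joint ranges: [-2.89, 2.89], [-0.75, 2.08], [0.22, 2.7], [-1.18, 4.32], [0.11, 2.71], [-2.7, 2.7]. Speed limits (rad/s): [2.57, 2.57, 3.14, 3.14, 3.14, 3.14].

## Interface

Orientations are given as a unit quaternion [w, x, y, z].
In Python, from rig import manip gives the robot as it stands.
- The arm moves only by the shell command python3 -m creep 'ROWS' [OPENING] [FORCE]. ROWS is a JSON object of lists of equal length, an entry for each row: "delta_pos": the shift along the tool's x, y, z in cm, a list of three; "dr": the turn, a rotation vector about the tool's x, y, z in rad, a list of three. In form: {"delta_pos": [[dx, dy, dz], ...], "dr": [[rx, ry, rz], ...]}. A call has 1 to 10 rows; each row is the pose to reach, as a shift and turn from the pose commanded when the call began, along the tool's axes at that moment; what a row does not reach only later rows make up. A row lasts 1/10 s, in which the tool goes at most 50 mm and 8.59 degrees, less where a joint would pass 70% of its speed; a pose out of reach is approached as far as the arm can. A call with a gripper value outside its range is refused whole. OPENING is the opening, from -1 (shut) to 1 (fully open), set as the call begins (- or left out, the last holds). The fingers move at their own pace and stop on an object; FORCE is the grip in N (left out, the last holds). Time passes only in rows, so rows that repeat a pose let the fingers close. It gives the time, the measured TCP pose, the force and the opening at its end, in the units of the state.
- manip.get_state(): the state, without advancing time (a new reading comes with each control period).
- manip.get_image(name): name is "scene" or "top"; returns a dict with "pixels" (400x640x3 uint8, blue, green, red), "depth" (400x640 float32, m along the optical axis (not along the pixel's ray), 0 where there is no reading), "intrinsics" (3x3 intrinsics, pixels), "k1" (the pictures are not rectified: a ray, as slopes to the right and down, at radius r is drawn at 1 + k1 r^2 times it, then the intrinsics apply), "rvec" (rotation vector, rad) and "tvec" (3), from world to camera coordinates, as OpenCV has them. Camera axes: x right, y down, z forward; pixel columns grow to the right and rows downward; lengths in m; the calibration is good to about 2 mm. A picture is of the moment at which its call begins.
- manip.sign_off(): hands the job in, once; it reports no verdict.
The state is a dict: "clock": time; "qpos": joint angles; "qd": joint speeds; "effort": joint torques, N m; "position": TCP position; "ee_rot": TCP orientation; "contact_force": force on the tool from outside, world axes, zero at the start; "moment": the same for the moment, N m; "width": finger opening in m.
Only numpy, scipy, OpenCV 4.12 (cv2) and the standard library are available. Lean on these libraries where they do the work, as an engineer would, in place of code of your own. Each camera call takes 0.05 s, during which the arm holds its last target. There are 200 camera calls.

## Working session

There is one attempt and no reset: what is moved stays moved. The work goes in short steps, Python scripts to look and compute and a shell command to move; the robot and the scene stay as the last step left them, time stands still between calls to the robot, and variables do not carry over. Pictures are saved under pics/ and viewed, about 8 in all and at most 12, crops included, and the job is handed in when it is done.

```bash
mkdir -p pics
cat > h.py <<'E'
import numpy as np, cv2
from rig import manip
def grab(n):
    d=manip.get_image(n); return d
def pts(d):
    """world xyz for every pixel from depth"""
    K=np.array(d["intrinsics"],float); h,w=d["depth"].shape
    u,v=np.meshgrid(np.arange(w),np.arange(h))
    x=(u-K[0,2])/K[0,0]; y=(v-K[1,2])/K[1,1]
    a,b=x.copy(),y.copy()
    for _ in range(8):
        s=1+d["k1"]*(a*a+b*b); a,b=x/s,y/s
    z=d["depth"]; P=np.stack([a*z,b*z,z],-1)
    R=cv2.Rodrigues(np.array(d["rvec"],float))[0]
    W=(P-np.array(d["tvec"]).ravel())@R
    W[z==0]=np.nan
    return W
E
python3 - <<'E'
from h import *
for n in("scene","top"):
    d=grab(n); cv2.imwrite(f"pics/{n}0.png",d["pixels"]); np.save(f"{n}0.npy",pts(d))
    R=cv2.Rodrigues(np.array(d["rvec"],float))[0]; print(n,-R.T@np.array(d["tvec"]).ravel(),R[2],d["k1"],d["intrinsics"][0])
s=manip.get_state();print({k:np.round(v,3) for k,v in s.items()},manip.grasp_offset)
E
```

```text
scene [ 1.2257178  -0.16608775  0.60247821] [-0.75134816  0.24757899 -0.61170302] 0.03141702457717287 [437.63982976   0.         320.89845094]
top [0.39084702 0.08244759 0.83467394] [ 0.22620749 -0.00114655 -0.97407847] -0.00924580540650003 [384.59514819   0.         316.73620511]
{'clock': np.float64(0.1), 'qpos': array([ 1.164,  0.277,  1.506, -0.   ,  1.361, -0.121]), 'qd': array([-0.002, -0.002, -0.005,  0.001,  0.   , -0.001]), 'effort': array([ 1.0000e-03, -4.1770e+01, -2.4641e+01, -0.0000e+00,  6.0000e-03,
        0.0000e+00]), 'position': array([0.162, 0.551, 0.231]), 'ee_rot': array([ 0.7  ,  0.1  ,  0.7  , -0.101]), 'contact_force': array([-0.348, -0.126, -0.727]), 'moment': array([ 0.009, -0.014,  0.008]), 'width': np.float64(0.085)} 0.0187
```

View pics/scene0.png

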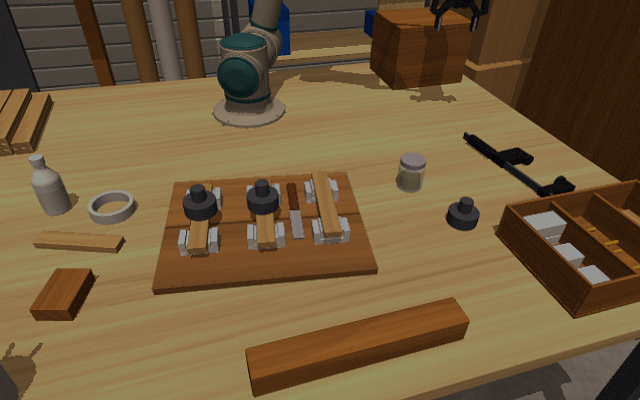

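View pics/top0.png

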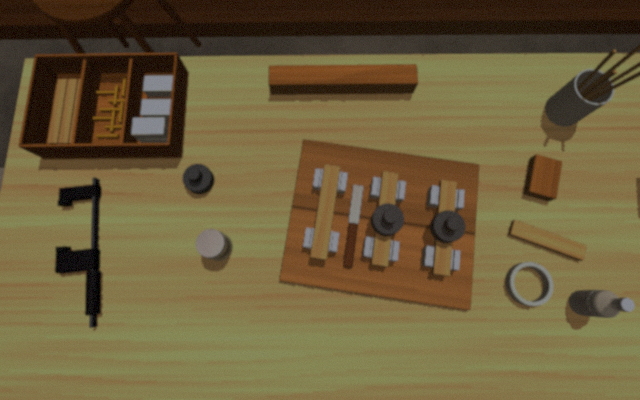

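The scene view shows the proud batten at about (327,205), the spare weight at (462,214) and the jar at (411,172). In the top view they are at (326,212), (198,179) and (212,245). A chisel lies beside the proud batten. Next I'll measure with depth and masks.

Run:
```python
from h import *
W=np.load("top0.npy"); im=cv2.imread("pics/top0.png"); hsv=cv2.cvtColor(im,cv2.COLOR_BGR2HSV)
def box(u0,u1,v0,v1):
    m=np.zeros(im.shape[:2],bool); m[v0:v1,u0:u1]=1; return m
Z=W[...,2]
print("table z",np.nanmedian(Z[300:340,150:250]),"panel",np.nanmedian(Z[270:290,330:350]))
white=(hsv[...,1]<70)&(hsv[...,2]>110)
def rect(m):
    m=cv2.morphologyEx(m.astype(np.uint8),cv2.MORPH_OPEN,np.ones((2,2)))
    p=W[m>0]; p=p[~np.isnan(p[:,0])]
    r=cv2.minAreaRect(p[:,:2].astype(np.float32)*1000); return r,p
for n,b in(("far blk",box(305,352,162,198)),("near blk",box(298,346,222,256)),("B far",box(368,410,168,205)),("B near",box(360,404,230,266))):
    r,p=rect(b&white&(Z>.03)); print(n,r,np.median(p[:,2]),len(p))
b=box(300,350,155,270)
wood=b&(hsv[...,1]>75)&(Z>.047)
r,p=rect(wood);print("batten",r,len(p))
A=np.c_[p[:,:2],np.ones(len(p))];c,*_=np.linalg.lstsq(A,p[:,2],rcond=None);print("plane",c)
for q in np.linspace(p[:,0].min(),p[:,0].max(),6):
    k=abs(p[:,0]-q)<.008; print(np.round(p[k].mean(0),4),np.round(np.ptp(p[k][:,1]),3))
# finished batten for ref
bb=box(365,405,170,200)&(hsv[...,1]>75)&(Z>.04);print("B top z",np.nanmedian(Z[bb]))
for n,b,zz in(("weight",box(180,220,160,198),(.02,.04)),("weightgrip",box(180,220,160,198),(.05,.07)),("jar",box(190,235,225,265),(.06,.09)),("chisel",box(340,366,180,270),(.0,.2))):
    m=b&(Z>zz[0])&(Z<zz[1]); p=W[m]; print(n,len(p),p.min(0),p.max(0),np.median(p,0),cv2.minEnclosingCircle(p[:,:2].astype(np.float32)*1000))
ch=W[box(340,366,180,270)];print("chisel z",np.nanpercentile(ch[:,2],[5,50,95,99.5]))
cv2.imwrite("pics/crop1.png",cv2.resize(im[150:270,280:480],None,fx=4,fy=4,interpolation=cv2.INTER_CUBIC))
```

```text
table z -0.00023045475334390592 panel 0.017489989231787184
far blk ((623.3829345703125, 49.95226287841797), (71.58826446533203, 45.79625701904297), 82.01691436767578) 0.04776090084037371 285
near blk ((494.1053466796875, 71.22982788085938), (70.81195068359375, 43.09104919433594), 80.76957702636719) 0.04776888437952073 316
B far ((602.6242065429688, -75.86912536621094), (75.05255889892578, 44.963932037353516), 81.54578399658203) 0.04637682048548975 252
B near ((471.130615234375, -54.07875061035156), (75.6693344116211, 41.08385467529297), 83.65547943115234) 0.046443792695369315 286
batten ((555.3096313476562, 61.52153015136719), (34.46769714355469, 209.72203063964844), 80.80477905273438) 1519
plane [0.0426446  0.33184122 0.01191815]
[0.4546 0.0768 0.0504] 0.033
[0.491 0.072 0.059] 0.033
[0.5322 0.0656 0.0559] 0.037
[0.5733 0.0591 0.0552] 0.035
[0.6148 0.0522 0.0566] 0.033
[0.6517 0.0295 0.017 ] 0.002
B top z 0.049315529180240056
weight 511 [0.60239502 0.31270477 0.02039656] [0.66569276 0.37657583 0.03943514] [0.62682929 0.33721666 0.0289383 ] ((633.627197265625, 344.7837219238281), 32.475650787353516)
weightgrip 139 [0.62015365 0.33101375 0.05007802] [0.64646695 0.35803461 0.06013141] [0.63296461 0.34355348 0.05688915] ((633.9510498046875, 344.560791015625), 14.205496788024902)
jar 684 [0.45547465 0.26689689 0.06004605] [0.51302643 0.3240988  0.07801797] [0.48397458 0.29436419 0.07418572] ((484.0047912597656, 295.39697265625), 29.056644439697266)
chisel 2328 [ 0.43339457 -0.02589407  0.01277112] [0.62850621 0.03426493 0.05127896] [0.52732921 0.00578427 0.01887693] ((530.5455322265625, 4.3654069900512695), 101.13397216796875)
chisel z [0.01560241 0.01887693 0.03224101 0.04895553]
```

View pics/crop1.png

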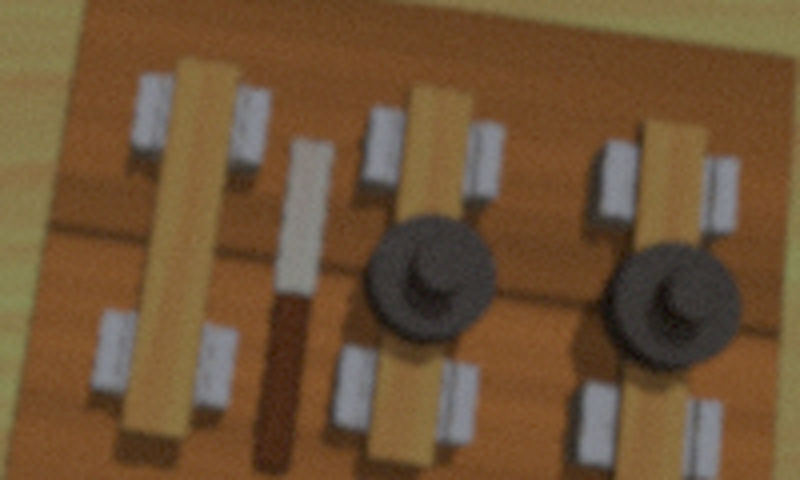

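Block centres are about (0.494, 0.071) near and (0.623, 0.050) far, with the batten along a yaw of about -9.2°. Its top is at z≈0.059 near and 0.057 far. The weight is at (0.634, 0.3445).

```bash
cat >> h.py <<'E'
from scipy.spatial.transform import Rotation as Rn
def rot(q): return Rn.from_quat([q[1],q[2],q[3],q[0]])
def plan(target,jaw=None):
    """delta in cm and dr to reach TCP target, tool straight down, jaw axis y along world dir `jaw` (sign: nearest)"""
    s=manip.get_state(); R=rot(s["ee_rot"]); M=R.as_matrix()
    print("pos",np.round(s["position"],4),"F",np.round(s["contact_force"],1),"t",s["clock"],"w",s["width"])
    print("axes x",M[:,0].round(3),"y",M[:,1].round(3),"z",M[:,2].round(3))
    print("delta cm",(M.T@(np.array(target)-s["position"])*100).round(2))
    if jaw is not None:
        y=np.array([*jaw,0])/np.hypot(*jaw); y*=np.sign(y@M[:,1]) or 1
        x=np.array([0,0,-1.]); T=np.c_[x,y,np.cross(x,y)]
        print("dr",(R.inv()*Rn.from_matrix(T)).as_rotvec().round(3))
E
python3 -c "
from h import *
plan([.494,.071,.10],[.987,-.162]); plan([.494,.071,.10],[.162,.987])"
python3 -m creep 2>&1 | head -5
```

```text
pos [0.1619 0.5512 0.2305] F [-0.3 -0.1 -0.7] t 0.1 w 0.08535473464826016
axes x [-0.001 -0.002 -1.   ] y [ 0.282  0.959 -0.002] z [ 0.959 -0.282 -0.   ]
delta cm [ 13.1  -36.69  45.4 ]
dr [1.448e+00 1.000e-03 2.000e-03]
pos [0.1619 0.5512 0.2305] F [-0.3 -0.1 -0.7] t 0.1 w 0.08535473464826016
axes x [-0.001 -0.002 -1.   ] y [ 0.282  0.959 -0.002] z [ 0.959 -0.282 -0.   ]
delta cm [ 13.1  -36.69  45.4 ]
dr [-0.123 -0.     0.002]
invalid input
```

```bash
python3 -m creep '{"delta_pos":[[0.5,-2.5,3],[1,-6,7.5],[2,-9.5,12],[3,-13,16.5],[4,-17,21],[5,-20.5,25.5],[6,-24,30],[7,-27.5,34.5],[8,-31,39],[8,-34,42.5]],"dr":[[-0.01,0,0],[-0.025,0,0],[-0.04,0,0],[-0.05,0,0],[-0.065,0,0],[-0.08,0,0],[-0.09,0,0],[-0.1,0,0],[-0.11,0,0],[-0.123,0,0.002]]}' -1 40
python3 -c "
from h import *
plan([.494,.071,.07],[.162,.987])"
```

```text
clock: 1.1
position: [0.4399, 0.1539, 0.1568]
ee_rot: [0.705, 0.058, 0.705, -0.057]
contact_force: [1.0, 1.2, 0.1]
width: -0.0
pos [0.4399 0.1539 0.1568] F [1.  1.2 0.1] t 1.1 w -1.9569797793330054e-05
axes x [-0.     0.002 -1.   ] y [0.162 0.987 0.002] z [ 0.987 -0.162 -0.001]
delta cm [ 8.66 -7.33  6.69]
dr [ 0.    -0.001 -0.002]
```

```bash
python3 -m creep '{"delta_pos":[[0,-1,1],[0,-3.06,2.57],[2,-3.06,2.57],[5,-3.06,2.57],[8,-3.06,2.57],[8,-3.06,2.57],[8,-3.06,2.57],[8,-3.06,2.57],[8,-3.06,2.57]],"dr":[[0,0,0],[0,0,0],[0,0,0],[0,0,0],[0,0,0],[0,0,0],[0,0,0],[0,0,0],[0,0,0]]}'
python3 -c "
from h import *
plan([.494,.071,.05],[.162,.987])"
```

```text
clock: 2.0
position: [0.4612, 0.1219, 0.079]
ee_rot: [0.706, 0.058, 0.704, -0.056]
contact_force: [0.8, 1.4, 0.1]
width: 0.0001
pos [0.4612 0.1219 0.079 ] F [0.8 1.4 0.1] t 2.0 w 0.00012354394444420502
axes x [ 0.004  0.002 -1.   ] y [0.162 0.987 0.003] z [ 0.987 -0.162  0.003]
delta cm [ 2.89 -4.51  4.05]
dr [ 0.     0.003 -0.003]
```

```bash
python3 -m creep '{"delta_pos":[[0,-2,2],[0,-4.5,4],[0,-4.5,4],[0,-4.5,4],[0.5,-4.5,4],[1,-4.5,4],[1.4,-4.5,4],[1.4,-4.5,4]],"dr":[[0,0.003,-0.003],[0,0.003,-0.003],[0,0.003,-0.003],[0,0.003,-0.003],[0,0.003,-0.003],[0,0.003,-0.003],[0,0.003,-0.003],[0,0.003,-0.003]]}'
python3 -c "
from h import *
plan([.494,.071,.05],[.162,.987])"
```

```text
clock: 2.8
position: [0.4912, 0.0711, 0.0626]
ee_rot: [0.703, 0.057, 0.707, -0.057]
contact_force: [0.5, -0.3, 0.8]
width: -0.0002
pos [0.4912 0.0711 0.0626] F [ 0.5 -0.3  0.8] t 2.8 w -0.0002276069501311932
axes x [-0.005 -0.    -1.   ] y [ 0.161  0.987 -0.001] z [ 0.987 -0.161 -0.005]
delta cm [1.25 0.03 0.29]
dr [ 0.001 -0.005  0.001]
```

```bash
python3 -m creep '{"delta_pos":[[0.2,0,0.3],[0.4,0,0.3],[0.6,0,0.3],[0.8,0,0.3],[0.9,0,0.3],[0.9,0,0.3]],"dr":[[0,-0.005,0],[0,-0.005,0],[0,-0.005,0],[0,-0.005,0],[0,-0.005,0],[0,-0.005,0]]}'
python3 -c "
from h import *
plan([.494,.071,.05],[.162,.987])"
```

```text
clock: 3.4
position: [0.4952, 0.0704, 0.0554]
ee_rot: [0.706, 0.057, 0.704, -0.058]
contact_force: [-2.2, 1.0, 8.3]
width: -0.0003
pos [0.4952 0.0704 0.0554] F [-2.2  1.   8.3] t 3.4 w -0.0002678456044261151
axes x [ 0.003 -0.001 -1.   ] y [ 0.162  0.987 -0.   ] z [ 0.987 -0.162  0.003]
delta cm [ 0.54  0.04 -0.13]
dr [-0.     0.003  0.   ]
```

```bash
python3 -m creep '{"delta_pos":[[0.1,0,0],[0.25,0,0],[0.4,0,0],[0.5,0,0],[0.5,0,0]],"dr":[[0,0,0],[0,0,0],[0,0,0],[0,0,0],[0,0,0]]}'
python3 -c "
from h import *
plan([.494,.071,.05],[.162,.987])"
```

```text
clock: 3.9
position: [0.4947, 0.0705, 0.0511]
ee_rot: [0.705, 0.057, 0.704, -0.058]
contact_force: [-4.7, 0.0, 15.3]
width: 0.0002
pos [0.4947 0.0705 0.0511] F [-4.7  0.  15.3] t 3.9 w 0.00018983910040167425
axes x [ 0.002 -0.001 -1.   ] y [ 0.162  0.987 -0.001] z [ 0.987 -0.162  0.002]
delta cm [ 0.11  0.04 -0.07]
dr [-0.     0.002  0.001]
```

Force is rising; a little further to find the stop.

```bash
python3 -m creep '{"delta_pos":[[0.1,0,0],[0.2,0,0],[0.3,0,0],[0.3,0,0]],"dr":[[0,0,0],[0,0,0],[0,0,0],[0,0,0]]}'
python3 -c "
from h import *
plan([.6225,.050,.075],[.162,.987])"
```

```text
clock: 4.3
position: [0.4949, 0.0705, 0.0505]
ee_rot: [0.706, 0.057, 0.704, -0.058]
contact_force: [-9.6, -0.0, 32.7]
width: -0.0002
pos [0.4949 0.0705 0.0505] F [-9.6 -0.  32.7] t 4.3 w -0.00024010990477867395
axes x [ 0.003 -0.001 -1.   ] y [ 0.162  0.987 -0.   ] z [ 0.987 -0.162  0.003]
delta cm [-2.41  0.05 12.93]
dr [-0.     0.003  0.   ]
```

```bash
python3 -m creep '{"delta_pos":[[-1.5,0,0],[-3,0,0],[-3,0,3],[-3,0,7],[-3,0,11],[-3,0,13],[-3,0,13],[-2.3,0,13],[-1.8,0,13],[-1.8,0,13]],"dr":[[0,0.003,0],[0,0.003,0],[0,0.003,0],[0,0.003,0],[0,0.003,0],[0,0.003,0],[0,0.003,0],[0,0.003,0],[0,0.003,0],[0,0.003,0]]}'
python3 -c "
from h import *
plan([.6225,.050,.055],[.162,.987])"
```

```text
clock: 5.3
position: [0.621, 0.0495, 0.0634]
ee_rot: [0.703, 0.057, 0.706, -0.058]
contact_force: [-0.0, -0.3, 0.0]
width: -0.0001
pos [0.621  0.0495 0.0634] F [-0.  -0.3  0. ] t 5.3 w -8.484562687477457e-05
axes x [-0.005 -0.001 -1.   ] y [ 0.162  0.987 -0.001] z [ 0.987 -0.162 -0.004]
delta cm [0.84 0.08 0.15]
dr [ 0.    -0.004  0.001]
```

```bash
python3 -m creep '{"delta_pos":[[0.3,0,0.1],[0.6,0,0.1],[0.8,0,0.1],[1.0,0,0.1],[1.2,0,0.1],[1.4,0,0.1],[1.5,0,0.1]],"dr":[[0,-0.004,0],[0,-0.004,0],[0,-0.004,0],[0,-0.004,0],[0,-0.004,0],[0,-0.004,0],[0,-0.004,0]]}'
python3 -c "
from h import *
plan([.6225,.050,.05],[.162,.987])"
```

```text
clock: 6.0
position: [0.6248, 0.049, 0.0511]
ee_rot: [0.706, 0.057, 0.703, -0.058]
contact_force: [-1.3, 0.7, 7.9]
width: -0.0002
pos [0.6248 0.049  0.0511] F [-1.3  0.7  7.9] t 6.0 w -0.0002097822686244601
axes x [ 0.004 -0.001 -1.   ] y [ 0.162  0.987 -0.001] z [ 0.987 -0.162  0.005]
delta cm [ 0.11  0.07 -0.24]
dr [-0.     0.005  0.001]
```

```bash
python3 -m creep '{"delta_pos":[[0.15,0,0],[0.3,0,0],[0.4,0,0],[0.5,0,0],[0.5,0,0]],"dr":[[0,0,0],[0,0,0],[0,0,0],[0,0,0],[0,0,0]]}'
```

```text
clock: 6.5
position: [0.6249, 0.0489, 0.0498]
ee_rot: [0.707, 0.057, 0.703, -0.058]
contact_force: [-7.8, 0.7, 26.2]
width: -0.0001
```

Far is on its stop too. I'll lift clear toward the weight and check the batten.

```bash
python3 -m creep '{"delta_pos":[[-3,0,0],[-7,0,0],[-8.5,3,0],[-8.5,7,0],[-8.5,11,0],[-8.5,15,-1],[-8.5,19,-2],[-8.5,23,-3],[-8.5,26,-4],[-8.5,28,-4]],"dr":[[0,0.005,0],[0,0.005,0],[0,0.005,0],[0,0.005,0],[0,0.005,0],[0,0.005,0],[0,0.005,0],[0,0.005,0],[0,0.005,0],[0,0.005,0]]}' 1
python3 - <<'E'
from h import *
d=grab("top"); W=pts(d); im=d["pixels"]; hsv=cv2.cvtColor(im,cv2.COLOR_BGR2HSV); Z=W[...,2]
m=np.zeros(Z.shape,bool); m[155:272,298:352]=1
p=W[m&(hsv[...,1]>75)&(Z>.046)&(Z<.07)]
r=cv2.minAreaRect(p[:,:2].astype(np.float32)*1000);print(r,len(p))
for q in np.linspace(.47,.64,7):
    k=abs(p[:,0]-q)<.01; print(q.round(3),np.round(p[k].mean(0),4),np.round(np.ptp(p[k][:,1]),3))
plan([.634,.3445,.11],[.162,.987])
d=grab("scene"); cv2.imwrite("pics/s2.png",cv2.resize(d["pixels"][130:300,150:500],None,fx=2.2,fy=2.2))
E
```

```text
clock: 7.5
position: [0.6285, 0.3348, 0.129]
ee_rot: [0.704, 0.057, 0.706, -0.057]
contact_force: [0.8, -0.3, 0.8]
width: 0.0853
((550.8450317382812, 64.87671661376953), (33.982608795166016, 199.95127868652344), 80.85354614257812) 1485
0.47 [0.4698 0.0781 0.0494] 0.035
0.498 [0.4985 0.0733 0.0493] 0.033
0.527 [0.5265 0.0689 0.0492] 0.033
0.555 [0.5548 0.064  0.0495] 0.034
0.583 [0.5834 0.0597 0.0492] 0.034
0.612 [0.6122 0.0543 0.0493] 0.032
0.64 [0.6394 0.0506 0.0493] 0.034
pos [0.6297 0.3376 0.1289] F [1.7 2.3 0.1] t 7.55 w 0.0856328308612865
axes x [-0.001  0.003 -1.   ] y [0.159 0.987 0.003] z [ 0.987 -0.159 -0.002]
delta cm [1.89 0.75 0.32]
dr [ 0.003 -0.002 -0.003]
```

View pics/s2.png

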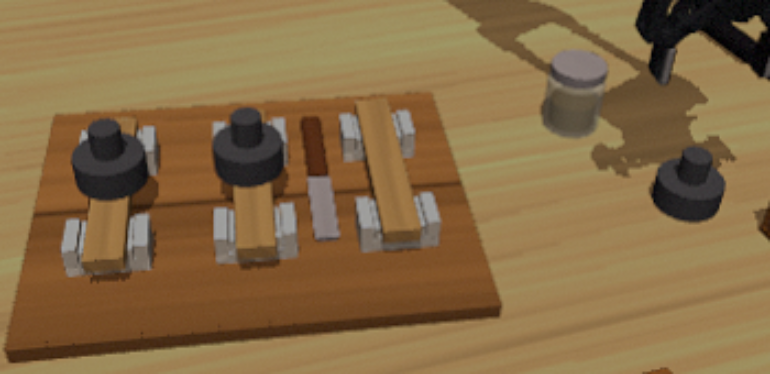

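The batten is level at z≈0.0493, same as its finished neighbour. I'll refine the block midpoint.

Run:
```python
from h import *
e=np.array([.987,-.162]); f=np.array([.162,.987])
def blk(W,im,tag):
    hsv=cv2.cvtColor(im,cv2.COLOR_BGR2HSV); Z=W[...,2]
    for n,(u0,u1,v0,v1) in(("far",(305,354,160,200)),("near",(296,346,220,260))):
        m=np.zeros(Z.shape,bool); m[v0:v1,u0:u1]=1
        p=W[m&(hsv[...,1]<75)&(hsv[...,2]>90)&(Z>.044)&(Z<.056)][:,:2]
        a=p@e; b=p@f; qa=np.percentile(a,[2,98]); qb=np.percentile(b,[2,98])
        # inner gap edges around batten
        print(tag,n,len(p),"along",qa.round(4),"across",qb.round(4),"ctr",(e*qa.mean()+f*qb.mean()).round(4))
blk(np.load("top0.npy"),cv2.imread("pics/top0.png"),"before")
d=grab("top"); blk(pts(d),d["pixels"],"after")
d=grab("scene"); W=pts(d); im=d["pixels"]; hsv=cv2.cvtColor(im,cv2.COLOR_BGR2HSV); Z=W[...,2]
m=(abs(W[...,0]-.56)<.12)&(abs(W[...,1]-.06)<.06)&(Z>.044)&(Z<.056)
for n,mm in(("scene white",m&(hsv[...,1]<75)),("scene wood",m&(hsv[...,1]>=90))):
    p=W[mm][:,:2]; 
    for nn,k in(("near",p@e<(.558*.987-.0606*.162)),("far",p@e>=(.558*.987-.0606*.162))):
        a=p[k]@e;b=p[k]@f;print(n,nn,np.percentile(a,[2,98]).round(4),np.percentile(b,[2,98]).round(4),len(a))
print("mid expected along/across", np.array([.5587,.0606])@e,np.array([.5587,.0606])@f)
m=(abs(W[...,0]-.634)<.04)&(abs(W[...,1]-.3445)<.04)&(Z>.05)&(Z<.065)
p=W[m];print("scene weight grip",cv2.minEnclosingCircle(p[:,:2].astype(np.float32)*1000),p[:,2].max(),len(p))
plan([.634,.3445,.11],[.162,.987])
```

```text
before far 278 along [0.5852 0.6233] across [0.119  0.1876] ctr [0.6212 0.0534]
before near 312 along [0.4551 0.4936] across [0.1189 0.1876] ctr [0.493  0.0744]
after far 239 along [0.585 0.623] across [0.1189 0.1877] ctr [0.621  0.0535]
after near 259 along [0.4553 0.4934] across [0.1189 0.1876] ctr [0.493  0.0744]
scene white near [0.4555 0.4963] [0.118  0.1863] 146
scene white far [0.5859 0.6255] [0.1182 0.187 ] 210
scene wood near [0.4372 0.5393] [0.1357 0.1683] 466
scene wood far [0.5431 0.6344] [0.1358 0.1686] 558
mid expected along/across 0.5416197 0.1503216
scene weight grip ((635.1392211914062, 343.6683044433594), 14.411052703857422) 0.0598222861109704 123
pos [0.6297 0.3317 0.1288] F [-0.9  0.1 -0.1] t 7.7 w 0.08500843558895813
axes x [-0.003 -0.002 -1.   ] y [ 0.161  0.987 -0.002] z [ 0.987 -0.161 -0.002]
delta cm [1.88 1.34 0.22]
dr [ 0.001 -0.002  0.002]
```

Block midpoint is (0.557, 0.063), and the batten is only about 4 mm off along its length, which is well inside tolerance. Next is the grasp.

```bash
python3 -m creep '{"delta_pos":[[0,1.2,0.4],[1,1.2,0.4],[2.5,1.2,0.4],[4,1.2,0.4],[5,1.2,0.4],[5,1.2,0.4],[5,1.2,0.4],[5,1.2,0.4]],"dr":[[0,0,0],[0,0,0],[0,0,0],[0,0,0],[0,0,0],[0,0,0],[0,0,0],[0,0,0]]}'
python3 -c "
from h import *
plan([.6345,.344,.032],[.162,.987])"
```

```text
clock: 8.5
position: [0.6363, 0.3432, 0.0799]
ee_rot: [0.705, 0.057, 0.705, -0.058]
contact_force: [-0.1, -0.4, 0.5]
width: 0.0853
pos [0.6363 0.3432 0.0799] F [-0.1 -0.4  0.5] t 8.5 w 0.08530774447682911
axes x [-0.001 -0.    -1.   ] y [ 0.162  0.987 -0.   ] z [ 0.987 -0.162 -0.001]
delta cm [ 4.79  0.05 -0.19]
dr [-0.    -0.001  0.   ]
```

```bash
python3 -m creep '{"delta_pos":[[1,0,-0.2],[2.5,0,-0.2],[3.8,0,-0.2],[4.6,0,-0.2],[4.7,0,-0.2],[4.7,0,-0.2],[4.7,0,-0.2]],"dr":[[0,0,0],[0,0,0],[0,0,0],[0,0,0],[0,0,0],[0,0,0],[0,0,0]]}'
python3 -m creep '{"delta_pos":[[0,0,0],[0,0,0],[0,0,0],[0,0,0],[0,0,0],[0,0,0],[0,0,0],[0,0,0]],"dr":[[0,0,0],[0,0,0],[0,0,0],[0,0,0],[0,0,0],[0,0,0],[0,0,0],[0,0,0]]}' -1 60
```

```text
clock: 9.2
position: [0.6342, 0.3435, 0.0326]
ee_rot: [0.704, 0.057, 0.705, -0.058]
contact_force: [0.4, 0.2, 0.2]
width: 0.0854
clock: 10.0
position: [0.6342, 0.3442, 0.0329]
ee_rot: [0.705, 0.058, 0.705, -0.057]
contact_force: [-0.2, 3.1, 4.8]
width: 0.026
```

```bash
python3 -m creep '{"delta_pos":[[-0.5,0,0],[-1.5,0,0],[-3,0,0],[-5,0,0],[-7,0,0],[-8,0,0],[-8,0,0],[-8,0,0]],"dr":[[0,0,0],[0,0,0],[0,0,0],[0,0,0],[0,0,0],[0,0,0],[0,0,0],[0,0,0]]}'
python3 - <<'E'
from h import *
plan([.5572,.0633,.113],[.162,.987])
d=grab("scene"); cv2.imwrite("pics/s3.png",cv2.resize(d["pixels"][80:280,300:560],None,fx=2.5,fy=2.5))
E
```

```text
clock: 10.8
position: [0.6334, 0.343, 0.1118]
ee_rot: [0.704, 0.057, 0.706, -0.058]
contact_force: [-0.4, -0.6, -6.1]
width: 0.0264
pos [0.6334 0.343  0.1118] F [-0.4 -0.6 -6.1] t 10.8 w 0.026352510444167643
axes x [-0.003 -0.001 -1.   ] y [ 0.162  0.987 -0.002] z [ 0.987 -0.162 -0.003]
delta cm [ -0.06 -28.83  -2.98]
dr [-0.    -0.003  0.002]
```

View pics/s3.png

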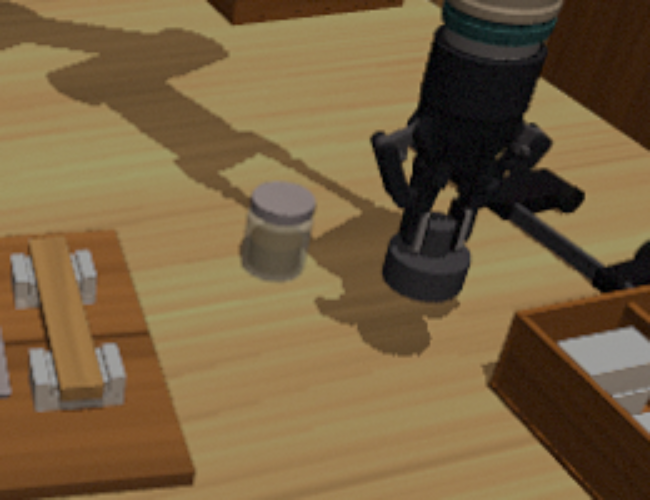

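```bash
python3 -m creep '{"delta_pos":[[0,-1,0],[0,-3.5,0],[0,-7,0],[0,-10.5,0],[0,-14,-0.5],[0,-17.5,-1],[0,-21,-1.5],[0,-24.5,-2.2],[0,-27.5,-3],[0,-28.8,-3]],"dr":[[0,0,0],[0,0,0],[0,0,0],[0,0,0],[0,0,0],[0,0,0],[0,0,0],[0,0,0],[0,0,0],[0,0,0]]}'
python3 -m creep '{"delta_pos":[[0,0,0],[0,0,0],[0,0,0]],"dr":[[0,0,0],[0,0,0],[0,0,0]]}'
python3 - <<'E'
from h import *
d=grab("top"); W=pts(d); Z=W[...,2]; im=d["pixels"]
plan([.5572,.0633,.083],[.162,.987])
d=grab("scene"); cv2.imwrite("pics/s4.png",cv2.resize(d["pixels"][100:280,220:420],None,fx=3,fy=3))
E
```

```text
clock: 11.85
position: [0.5542, 0.061, 0.1118]
ee_rot: [0.702, 0.057, 0.707, -0.059]
contact_force: [-0.1, 0.8, -6.1]
width: 0.026
clock: 12.15
position: [0.5581, 0.0649, 0.1125]
ee_rot: [0.704, 0.057, 0.705, -0.057]
contact_force: [0.7, -0.1, -6.4]
width: 0.0261
pos [0.558  0.065  0.1125] F [ 0.4 -0.8 -5.9] t 12.2 w 0.026409544693996184
axes x [-0.002 -0.    -1.   ] y [ 0.161  0.987 -0.   ] z [ 0.987 -0.161 -0.002]
delta cm [ 2.95 -0.18 -0.05]
dr [ 0.001 -0.002  0.   ]
```

View pics/s4.png

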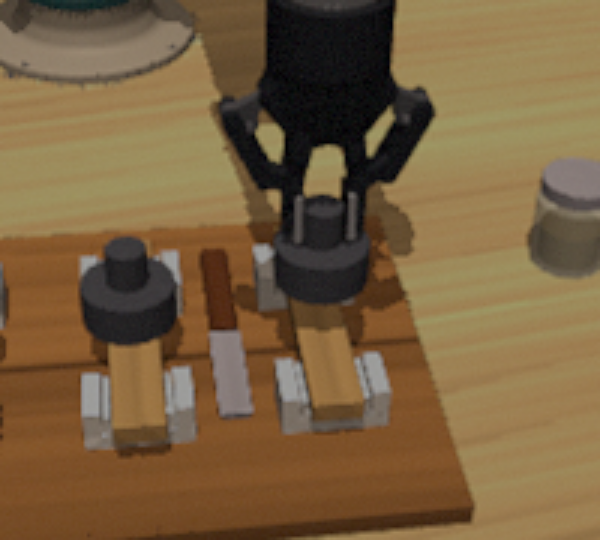

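```bash
python3 -m creep '{"delta_pos":[[0.5,-0.1,0],[1.2,-0.1,0],[1.9,-0.1,0],[2.4,-0.1,0],[2.7,-0.1,0],[2.8,-0.1,0],[2.9,-0.1,0],[3,-0.1,0],[3,-0.1,0]],"dr":[[0,0,0],[0,0,0],[0,0,0],[0,0,0],[0,0,0],[0,0,0],[0,0,0],[0,0,0],[0,0,0]]}'
```

```text
clock: 13.15
position: [0.5577, 0.063, 0.0829]
ee_rot: [0.704, 0.057, 0.705, -0.058]
contact_force: [0.1, 0.6, -5.3]
width: 0.0263
```

```bash
python3 -m creep '{"delta_pos":[[0.05,0,0],[0.1,0,0],[0.15,0,0],[0.15,0,0]],"dr":[[0,0,0],[0,0,0],[0,0,0],[0,0,0]]}'
```

```text
clock: 13.55
position: [0.5577, 0.063, 0.0828]
ee_rot: [0.705, 0.057, 0.705, -0.058]
contact_force: [-2.8, 0.4, 6.0]
width: 0.026
```

Contact: the load has gone from -5.3 to +6 N. Back off by 1 mm and release, opening partway.

```bash
python3 -m creep '{"delta_pos":[[-0.07,0,0],[-0.07,0,0]],"dr":[[0,0,0],[0,0,0]]}'
python3 -m creep '{"delta_pos":[[0,0,0],[0,0,0],[0,0,0],[0,0,0],[0,0,0],[0,0,0]],"dr":[[0,0,0],[0,0,0],[0,0,0],[0,0,0],[0,0,0],[0,0,0]]}' 0.5
python3 -m creep '{"delta_pos":[[-0.5,0,0],[-1.5,0,0],[-3,0,0],[-5,0,0],[-8,0,0],[-11,0,0],[-12,4,0],[-12,8,0],[-12,12,0],[-12,16,0]],"dr":[[0,0,0],[0,0,0],[0,0,0],[0,0,0],[0,0,0],[0,0,0],[0,0,0],[0,0,0],[0,0,0],[0,0,0]]}'
python3 -m creep '{"delta_pos":[[0,4,0],[0,8,0],[0,8,0],[0,8,0]],"dr":[[0,0,0],[0,0,0],[0,0,0],[0,0,0]]}'
python3 - <<'E'
from h import *
e=np.array([.987,-.162]); f=np.array([.162,.987]); mid=np.array([.5572,.0633])
for n in("top","scene"):
    d=grab(n); W=pts(d); Z=W[...,2]
    cv2.imwrite(f"pics/{n}5.png",cv2.resize(d["pixels"][120:300,150:500],None,fx=2.2,fy=2.2))
    near=np.hypot(W[...,0]-.557,W[...,1]-.063)<.05
    for k,(lo,hi) in(("grip",(.098,.115)),("base",(.07,.09))):
        p=W[near&(Z>lo)&(Z<hi)]; c,r=cv2.minEnclosingCircle(p[:,:2].astype(np.float32)*1000)
        o=np.array(c)/1000-mid; print(n,k,c,r,"along",(o@e*1e3).round(1),"across",(o@f*1e3).round(1),"topz",np.percentile(p[:,2],[50,95]).round(4))
    hsv=cv2.cvtColor(d["pixels"],cv2.COLOR_BGR2HSV)
    al=W[...,:2]@e; ac=W[...,:2]@f
    for q in(.46,.475,.6,.615): 
        m=(abs(al-q)<.008)&(abs(ac-.152)<.014)&(Z>.04)&(Z<.07); print(q,np.median(Z[m]).round(4),m.sum())
    for k,c,lo,hi in(("jar",(.484,.295),.06,.09),("wB",(.537,-.066),.098,.115),("wC",(.52,-.19),.098,.115)):
        m=(np.hypot(W[...,0]-c[0],W[...,1]-c[1])<.06)&(Z>lo)&(Z<hi); p=W[m]
        print(n,k,cv2.minEnclosingCircle(p[:,:2].astype(np.float32)*1000) if len(p) else None)
        if n=="top":
            V=np.load("top0.npy"); m=(np.hypot(V[...,0]-c[0],V[...,1]-c[1])<.06)&(V[...,2]>lo)&(V[...,2]<hi); print("  start",cv2.minEnclosingCircle(V[m][:,:2].astype(np.float32)*1000))
E
```

```text
clock: 13.75
position: [0.5577, 0.063, 0.0828]
ee_rot: [0.705, 0.057, 0.705, -0.058]
contact_force: [-2.5, -0.9, 6.5]
width: 0.0259
clock: 14.35
position: [0.5574, 0.063, 0.0817]
ee_rot: [0.704, 0.057, 0.705, -0.058]
contact_force: [0.2, 0.3, 0.2]
width: 0.064
clock: 15.35
position: [0.5839, 0.2224, 0.2031]
ee_rot: [0.705, 0.058, 0.705, -0.058]
contact_force: [0.6, -0.7, 0.4]
width: 0.0638
clock: 15.75
position: [0.5963, 0.3006, 0.2019]
ee_rot: [0.704, 0.056, 0.705, -0.057]
contact_force: [0.5, -0.8, -1.0]
width: 0.0644
top grip (557.7970581054688, 62.973175048828125) 13.957396507263184 along 0.6 across -0.2 topz [0.107  0.1091]
top base (557.414794921875, 62.92570114135742) 31.760290145874023 along 0.3 across -0.3 topz [0.0793 0.082 ]
0.46 0.0492 110
0.475 0.0491 106
0.6 0.0496 92
0.615 0.0493 92
top jar ((484.1859130859375, 295.3420104980469), 28.965627670288086)
  start ((484.0047912597656, 295.39697265625), 29.056644439697266)
top wB ((528.5206909179688, -59.521484375), 13.694609642028809)
  start ((528.6173706054688, -59.51919937133789), 13.555314064025879)
top wC ((513.3352661132812, -180.67245483398438), 14.015403747558594)
  start ((513.4494018554688, -180.53872680664062), 13.998896598815918)
scene grip (559.913330078125, 61.51429748535156) 14.093282699584961 along 3.0 across -1.3 topz [0.1068 0.1081]
scene base (559.4080810546875, 61.214195251464844) 33.036922454833984 along 2.5 across -1.7 topz [0.0792 0.0853]
0.46 0.0494 23
0.475 0.0501 6
0.6 0.0494 75
0.615 0.0495 80
scene jar ((485.4039306640625, 293.9392395019531), 31.25518035888672)
scene wB ((530.3475341796875, -60.634300231933594), 15.304389953613281)
scene wC ((514.61181640625, -182.30905151367188), 15.186777114868164)
```

View pics/scene5.png

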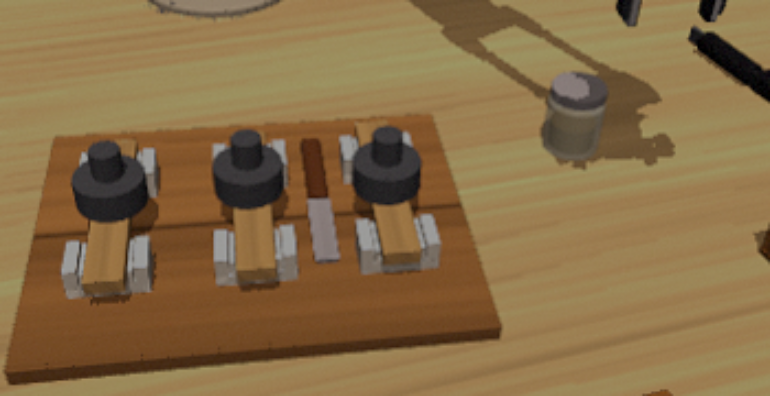

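The picture shows the spare weight upright on the level batten at about (386,165), with the other weights and the jar in place. Handing in.

```bash
python3 -c "
from rig import manip
print(manip.sign_off())"
```

```text
the job is handed in; nothing more can be done
None
```

The batten is pressed home in both blocks and the spare weight stands upright on it. I handed the job in at about 16 s; no verdict was reported.

- **Pressing:** I pressed the batten over the near block, then over the far block, with the fingers shut. It hit a hard stop at both, at about 33 N and 26 N.
- **Batten:** Its top measured z ≈ 0.0492–0.0496 m in the top view at both ends, the same as the finished neighbour. It sits about 4 mm off centre along its length, inside the 15 mm limit. I had no direct clip reading, so "home" rests on that height and the force at the stops.
- **Weight:** The top camera puts it within 1 mm of the midpoint. The scene camera says about 3 mm along and 1.5 mm across. That gap is about the calibration error, and both are well within tolerance.
- **Left alone:** In the top view, the jar and both finished weights are within 0.2 mm of where they started. The gripper is open and clear of everything.

One early measurement disagreed. My first block mask suggested the batten was about 9 mm off centre, because it included the blocks' side faces. Re-measuring only the block tops gave the 4 mm figure.

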